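# Open the dial lock of the tool chest and hold it up

## Robot

A 7-joint arm with a two-finger parallel gripper is mounted at the origin on the work surface; the furniture and walls round the work are solid. World frame = base frame: x ahead of the robot, y to its left, z up, the work surface at z = 0. Lengths are in m, angles in rad, forces in N, time in s.
With the tool pointing down it reaches from about 0.4 to 0.85 m from the base axis. Payload 6.9 kg.
Tool frame: the origin (TCP) lies between the finger pads; the fingertips stand 14 mm ahead of it and the grasp point (between the pads) lies 5 mm behind it (robot.tips_ahead is the z of the fingertips in the tool frame, in m); z points along the fingers, y is the line along which they close (so a half turn about z gives the same grasp; the last joint's range is limited). The gripper opens to 85 mm and grips with 20 to 120 N. Pads are 22 mm wide; open, the fingers measure 114 mm over their backs; the gripper's body (76 mm by 85 mm) begins 54 mm behind the grasp point. The pads swing forward as they close: fully open they stand 13 mm farther back than shut.
Start: joints at [-1.032, 0.507, -0.238, 1.5, 0.126, 1.149, -0.155], TCP at [0.262, 0.567, 0.245] pointing down, gripper open.
Joint ranges: [-3.08, 3.08], [-0.24, 2.05], [-1.43, 1.35], [0, 2.5], [-1.52, 4.66], [0.17, 1.96], [-2.89, 2.89]. Speed limits (rad/s): [2.39, 2.39, 3.14, 3.14, 3.14, 3.14, 3.14].

## Interface

Orientations are given as a unit quaternion [w, x, y, z].
In Python, from cell import robot gives the robot as it stands.
- The arm moves only by the shell command python3 -m inch 'ROWS'. ROWS is JSON, a list of rows, each an object of numbers: "grip": the opening, from 0 (shut) to 1 (fully open); "dx", "dy", "dz": the shift along the tool's x, y, z in units of 1000 mm (1.0 is 1000 mm); "spin": the turn about the tool's z in units of 90 degrees (1.0 is 90 degrees). A call has 1 to 10 rows; each row is the pose to reach, as a shift and turn from the pose commanded when the call began, along the tool's axes at that moment; what a row does not reach only later rows make up. A row lasts 1/12 s, in which the tool goes at most 41.7 mm and 7.16 degrees, less where a joint would pass 70% of its speed; a pose out of reach is approached as far as the arm can. A call with a number of a shift or a turn outside -1 to 1 is refused whole. A call with a gripper value outside its range is refused whole. The fingers move at their own pace and stop on an object; the grip force is fixed at half the most. Time passes only in rows, so rows that repeat a pose let the fingers close. It gives the time, the measured TCP pose, the force, the opening and the grip force at its end, in the units of the state.
- robot.observe(): the state, without advancing time (a new reading comes with each control period).
- robot.capture(name): name is "scene" or "top" or "wrist"; returns a dict with "frame" (480x640x3 uint8, blue, green, red), "range_z" (480x640 float32, m along the optical axis (not along the pixel's ray), 0 where there is no reading), "fx", "fy", "cx", "cy" (pixels), "dist_coeffs" ([k1, k2, p1, p2, k3] as OpenCV has them; the pictures are not rectified), "extrinsics" (4x4, takes a point from world to camera coordinates). Camera axes: x right, y down, z forward; pixel columns grow to the right and rows downward; lengths in m; the calibration is good to about 2 mm. A picture is of the moment at which its call begins.
- robot.close_job(): hands the job in; it is judged then, once.
The state is a dict: "t": time; "qpos": joint angles; "qvel": joint speeds; "joint_efforts": joint torques, N m; "position": TCP position; "tool_rot": TCP orientation; "ft_force": force on the tool from outside, world axes, zero at the start; "moment": the same for the moment, N m; "gripper_width": finger opening in m; "gripper_force": force on a finger pad.
Only numpy, scipy, OpenCV 4.12 (cv2) and the standard library are available. Lean on these libraries where they do the work, as an engineer would, in place of code of your own. Each camera call takes 0.05 s, during which the arm holds its last target. There are 200 camera calls.

## Task

Open the dial lock on the blue tool chest. First push the lock's red catch plunger all the way in, so that it clicks and stays down; then turn the black dial clockwise over its clicks until its red line meets the red mark on the lock and the dial drops into its gate; then pull the lock straight up off the two legs of its shackle and hold it up, level, still and well clear of the chest (at least 10 cm above the lid), and finish while the gripper is still holding it there. Leave the other things on the bench alone.

Things in the scene. Friction and masses are not known exactly. Their poses are not given: they have to be found in the camera images.
- chest: Low blue steel tool chest, 166 (x) x 266 (y) x 80 mm high, fixed to the bench, a drop handle on each end (to y = -141 and +141 mm). Origin: centre of its underside; z up; its front, where the lock is, faces -x.
- lid_top (a point): Point on the flat lid, midway between the shackle's two steel legs. The legs, 18 mm thick, rise 36 mm from the lid, 76 mm apart along the chest's y, each with a collar 26 mm wide and 8 mm high round its foot. They stand inside the lock. z up.
- lock: Loose aluminium bar lock with black end caps, 48 mm wide (x; 50 at the caps), 153 mm long (y), 38 mm high, 0.5 to 0.8 kg, balanced at its middle. Origin: centre of its underside, 8 mm above the lid; z up, x and y as the chest's. Two holes below take the legs, which keep it from turning; once open it lifts straight up and is free 30 mm higher. Graspable across its width, fingers either side of the dial.
- index_mark (a point): Red mark on the lock: at the front (-x) edge of its top face, beside the dial, and down its front face. The dial's red line has to point at it.
- dial_top (a point): Centre of the top of the black dial, 64.5 mm above the lock's underside, over the lock's middle. A fluted round knob 30 mm wide and 22 mm high stands on a skirt 38 mm wide and 5 mm high on the lock's top. Turns about the vertical; may be gripped at any yaw. A red line runs from the centre over the edge.
- dial (a joint): Dial angle (rad), clockwise from above positive: 0 with its red line at the red mark, -2.0 to -0.7 at the start. It turns freely until the catch is in; then it clicks every 0.35 rad (about 0.1 N m), and at 0 the bolt drops back into its gate: the dial then turns no more either way (0.05 rad of play) and the lock is open.
- catch_top (a point): Centre of the top of the red catch plunger, 16 mm wide, on the lock's top, 60 mm from the dial towards the lock's -y end; out, it stands 11 mm above the lock's top face.
- catch (a joint): Travel of the catch plunger (m): 0 out, 0.007 at its stop, pressed straight down against a spring of 3 to 6 N. Pressed to its stop it clicks, springs back about 1.4 mm and stays in at about 0.0056; pressed less than 6 mm it comes out again.
- mill_file: Mill file, 249 mm long, flat on the bench right of the chest; bystander.
- glue_bottle: Yellow glue bottle, 175 mm tall, at the left; bystander.
- screw_jar: Screw jar, 66 mm wide, 81 mm tall, at the left; bystander.

How it is judged:
On the way, in this order (a step that is already met when the one before it is completed fails the run):
1. the red catch plunger is pushed home and stays in, with the lock still on its shackle (value of joint catch above 0.0045 m and distance between lock and lid_top below 0.016 m), for 0.2 s.
2. the dial is turned into its gate, with the catch in and the lock still on its shackle (all of step 1 and value of joint dial between -0.09 and 0.09 rad), for 0.2 s.
At the end, for the whole second after the job is handed in: The open lock is held in the fingers, its underside at least 100 mm above the chest's lid and within 250 mm of the shackle sideways, level within 0.2 rad and still, touching the chest nowhere, its catch in and its dial in the gate (within 0.12 rad of the mark) (z of lock in the frame of lid_top above 0.1 m and horizontal distance between lock and lid_top below 0.25 m and angle between lock's own z axis and vertical below 0.2 rad and linear speed of lock below 0.03 m/s and contact force between lock and the fingers above 2 N and contact force between lock and chest below 0.1 N and value of joint catch above 0.0045 m and value of joint dial between -0.12 and 0.12 rad); the arm keeps its last pose, push and grip.
It fails at once if the file, the glue bottle or the screw jar is shifted by more than 30 mm (distance of any of mill_file, glue_bottle, screw_jar from where it was at the start of the episode above 0.03 m).
It also fails if it takes over 58 s, if anything falls off the work surface, if the arm or the gripper's body presses on something with over 40 N, if the wrist force passes 120 N, or if a joint passes its speed limit or range.

## Working session

There is one attempt and no reset: what is moved stays moved. The work goes in short steps, Python scripts to look and compute and a shell command to move; the robot and the scene stay as the last step left them, time stands still between calls to the robot, and variables do not carry over. Pictures are saved under pics/ and viewed, at most 10 in all, crops included, and the job is handed in when it is done.

```bash
mkdir -p pics; cat > h.py <<'E'
import numpy as np, cv2
from cell import robot
def K(c): return np.array([[c["fx"],0,c["cx"]],[0,c["fy"],c["cy"]],[0,0,1]]), np.array(c["dist_coeffs"],float)
def ray(c,uv):
    k,d=K(c); p=cv2.undistortPoints(np.array(uv,float).reshape(-1,1,2),k,d).reshape(-1,2)
    T=np.array(c["extrinsics"]); R,t=T[:3,:3],T[:3,3]
    return -R.T@t, np.c_[p,np.ones(len(p))]@R
def onplane(c,uv,z):
    o,d=ray(c,uv); return o+d*((z-o[2])/d[:,2])[:,None]
def depthpt(c,uv):
    o,d=ray(c,uv); uv=np.array(uv,int).reshape(-1,2); return o+d*c["range_z"][uv[:,1],uv[:,0]][:,None]
E
python3 - <<'E'
from h import *
for n in ("scene","top"):
    c=robot.capture(n); cv2.imwrite(f"pics/{n}0.png",c["frame"]); print(n,c["fx"],ray(c,[[320,240]]))
s=robot.observe(); print(s)
E
```

```text
scene 622.11955281679 (array([-0.1877869 , -0.95403725,  0.72188631]), array([[ 0.564689  ,  0.66525671, -0.48860233]]))
top 476.90418765288996 (array([ 0.28705761, -0.11438035,  1.07592977]), array([[ 0.19815381, -0.04364653, -0.97929576]]))
{'t': 0.1, 'qpos': array([-1.03250435,  0.50826925, -0.23753137,  1.50103723,  0.12569271,
        1.14890722, -0.15480375]), 'qvel': array([ 0.00040322, -0.00304423,  0.00054371, -0.00311624,  0.00034268,
        0.00058289,  0.0019537 ]), 'joint_efforts': array([-3.71305432e-03, -6.21838117e+01, -2.19462521e+00, -2.50202680e+01,
        1.23238537e-02,  7.82229239e-03,  1.72076011e-05]), 'position': array([0.26201227, 0.56695101, 0.24450546]), 'tool_rot': array([-1.64338928e-04,  2.14708373e-01,  9.76677863e-01, -8.00051890e-04]), 'ft_force': array([-0.02048233, -0.56795305, -1.01237245]), 'moment': array([-0.04055498,  0.04681421,  0.03149417]), 'gripper_force': 0.0, 'gripper_width': 0.0854662288831814}
```

View pics/top0.png

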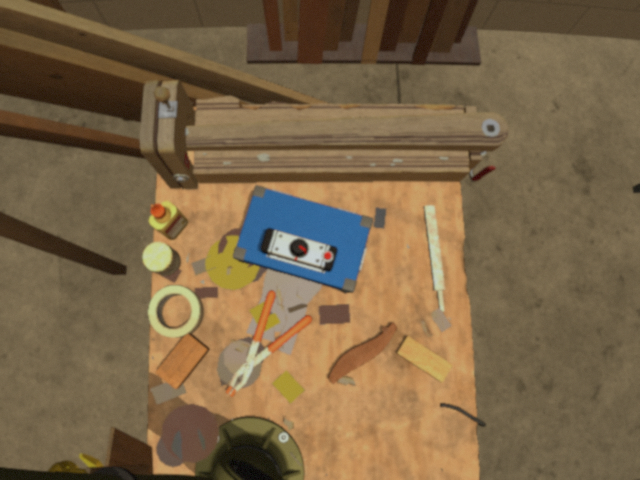

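View pics/scene0.png

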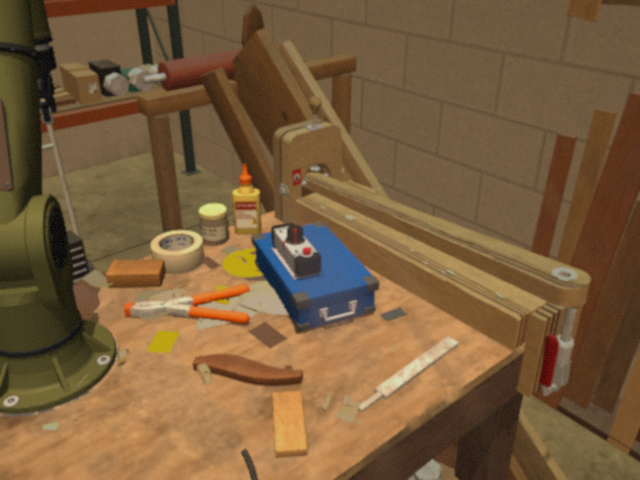

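The top view shows the blue chest centred near (303,240), with the dial at about (299,247) and the red catch at about (328,256). The image is oriented with +x up and +y left. The scene view agrees, and the bystanders stand clear of the chest.

```bash
cat > m.py <<'E'
from h import *
c=robot.capture("top"); f=c["frame"]; hsv=cv2.cvtColor(f,cv2.COLOR_BGR2HSV)
blue=cv2.inRange(hsv,(100,120,50),(125,255,255)); blue=cv2.morphologyEx(blue,cv2.MORPH_CLOSE,np.ones((9,9)))
cs,_=cv2.findContours(blue,0,2); b=max(cs,key=cv2.contourArea); r=cv2.minAreaRect(cv2.convexHull(b)); bp=cv2.boxPoints(r)
P=onplane(c,bp,0.08); print("chest corners",P.round(4),"centre",P.mean(0).round(4)); print("sides",[np.linalg.norm(P[i]-P[i-1]).round(4) for i in range(4)])
red=cv2.inRange(hsv,(0,140,90),(8,255,255))|cv2.inRange(hsv,(172,140,90),(180,255,255))
m=np.zeros_like(red); cv2.drawContours(m,[b],-1,255,-1); red&=m
n,l,st,ce=cv2.connectedComponentsWithStats(red)
for i in range(1,n): print("red",st[i],ce[i].round(2),"z.137",onplane(c,ce[i],.137)[0].round(4),"depthz",depthpt(c,ce[i])[0].round(4))
k=cv2.inRange(hsv,(0,0,0),(180,255,60))&m
n,l,st,ce=cv2.connectedComponentsWithStats(k)
for i in range(1,n):
    if st[i][4]>20: print("black",st[i],ce[i].round(2),"z.15",onplane(c,ce[i],.1525)[0].round(4),"z.126",onplane(c,ce[i],.126)[0].round(4),depthpt(c,ce[i])[0].round(4))
cv2.imwrite("pics/crop1.png",cv2.resize(f[215:285,245:355],None,fx=7,fy=7,interpolation=cv2.INTER_CUBIC))
E
python3 m.py
```

```text
chest corners [[ 0.4529  0.0249  0.08  ]
 [ 0.6118 -0.0179  0.08  ]
 [ 0.5327 -0.2726  0.08  ]
 [ 0.3775 -0.2223  0.08  ]] centre [ 0.4937 -0.122   0.08  ]
sides [np.float64(0.2584), np.float64(0.1646), np.float64(0.2667), np.float64(0.1631)]
red [299 245   8   8  36] [302.39 248.11] z.137 [ 0.4609 -0.1206  0.137 ] depthz [ 0.4582 -0.1205  0.1517]
red [325 253   6   6  31] [327.42 255.45] z.137 [ 0.4453 -0.1704  0.137 ] depthz [ 0.4455 -0.1705  0.136 ]
red [295 259   1   1   1] [295. 259.] z.137 [ 0.4391 -0.1056  0.137 ] depthz [ 0.4409 -0.1055  0.1257]
black [261 229  12  25 154] [265.98 240.37] z.15 [ 0.4745 -0.0489  0.1525] z.126 [ 0.4799 -0.047   0.126 ] [ 0.4806 -0.0468  0.1227]
black [291 240  16  16 147] [297.2  247.62] z.15 [ 0.4592 -0.1103  0.1525] z.126 [ 0.4641 -0.1102  0.126 ] [ 0.4589 -0.1103  0.154 ]
black [330 247   6   9  29] [333.17 249.97] z.15 [ 0.4535 -0.1811  0.1525] z.126 [ 0.4583 -0.183   0.126 ] [ 0.4578 -0.1828  0.1288]
black [323 261  10  10  54] [328.22 266.19] z.15 [ 0.4214 -0.1706  0.1525] z.126 [ 0.4253 -0.1722  0.126 ] [ 0.4253 -0.1722  0.1257]
```

View pics/crop1.png

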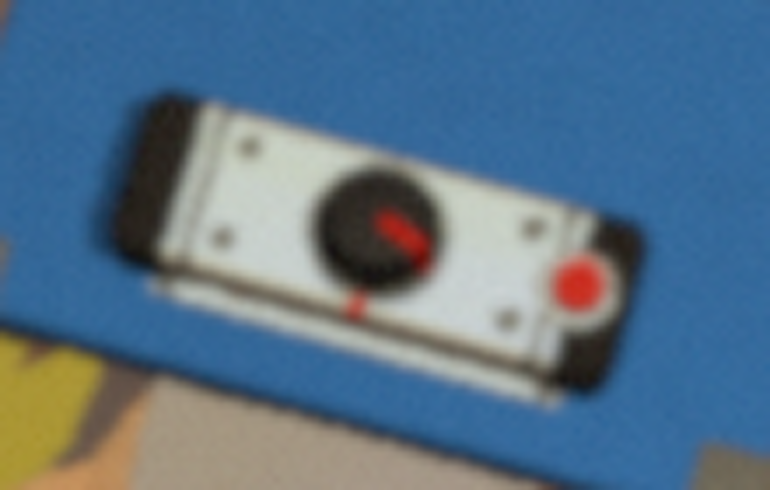

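The crop shows the dial centred at about (377,230), with its line at about 40° below image-right. The mark is at (357,305), so the dial needs roughly 65–69° clockwise. The catch is at (580,285). Next I'll move above the lock and refine with the wrist camera.

```bash
cat > d.py <<'E'
import sys
from h import *
from scipy.spatial.transform import Rotation as Ro
s=robot.observe(); q=np.array(s["tool_rot"]); R=Ro.from_quat(q[[1,2,3,0]]).as_matrix()
yaw=np.degrees(np.arctan2(R[1,1],R[0,1]))
print("t",round(s["t"],2),"pos",s["position"].round(4),"yaw_y",yaw.round(2),"q",s["qpos"].round(2),"F",s["ft_force"].round(1),"M",s["moment"].round(2),"w",round(s["gripper_width"],4),"tips",robot.tips_ahead)
if len(sys.argv)>3:
    v=list(map(float,sys.argv[1:])); print("dxyz",(R.T@(np.array(v[:3])-s["position"])).round(4),"spin",round(((yaw-v[3]+90)%180-90)/90,4) if len(v)>3 else "")
E
python3 d.py 0.44 -0.14 0.30 50
```

```text
t 0.15 pos [0.2621 0.567  0.2446] yaw_y 65.2 q [-1.03  0.51 -0.24  1.5   0.13  1.15 -0.15] F [-0.7  0.   0.6] M [-0.02 -0.03  0.04] w 0.0856 tips 0.014
dxyz [-0.4581 -0.5673 -0.0546] spin 0.1689
```

```bash
r='{"dx":-0.458,"dy":-0.567,"dz":-0.055,"spin":0.169,"grip":1}'; python3 -m inch '[{"dx":-0.23,"dy":-0.285,"dz":-0.055,"spin":0.0,"grip":0},{"dx":-0.23,"dy":-0.285,"dz":-0.055,"spin":0.0,"grip":0},{"dx":-0.23,"dy":-0.285,"dz":-0.055,"spin":0.0,"grip":0},{"dx":-0.23,"dy":-0.285,"dz":-0.055,"spin":0.0,"grip":0},{"dx":-0.458,"dy":-0.567,"dz":-0.055,"spin":0.169,"grip":0},{"dx":-0.458,"dy":-0.567,"dz":-0.055,"spin":0.169,"grip":0},{"dx":-0.458,"dy":-0.567,"dz":-0.055,"spin":0.169,"grip":0},{"dx":-0.458,"dy":-0.567,"dz":-0.055,"spin":0.169,"grip":0},{"dx":-0.458,"dy":-0.567,"dz":-0.055,"spin":0.169,"grip":0},{"dx":-0.458,"dy":-0.567,"dz":-0.055,"spin":0.169,"grip":0}]'; python3 d.py 0.44 -0.14 0.30 50
```

```text
t: 0.98
position: [0.3631, 0.1634, 0.2836]
tool_rot: [0.0, 0.342, 0.94, 0.0]
ft_force: [1.9, -0.0, -0.3]
gripper_width: -0.0002
gripper_force: 0.0
t 0.98 pos [0.3631 0.1634 0.2836] yaw_y 50.0 q [-0.45  0.11 -0.04  1.98  0.    1.05  0.38] F [ 1.9 -0.  -0.3] M [-0.01 -0.1   0.03] w -0.0002 tips 0.014
dxyz [-0.2539 -0.183  -0.0164] spin -0.0
```

```bash
python3 -m inch '[{"dx":-0.25,"dy":-0.18,"dz":-0.01,"grip":0},{"dx":-0.25,"dy":-0.18,"dz":-0.01,"grip":0},{"dx":-0.25,"dy":-0.18,"dz":-0.01,"grip":0},{"dx":-0.25,"dy":-0.18,"dz":-0.01,"grip":0},{"dx":-0.25,"dy":-0.18,"dz":-0.01,"grip":0},{"dx":-0.25,"dy":-0.18,"dz":-0.01,"grip":0},{"dx":-0.25,"dy":-0.18,"dz":-0.01,"grip":0},{"dx":-0.25,"dy":-0.18,"dz":-0.01,"grip":0},{"dx":-0.25,"dy":-0.18,"dz":-0.01,"grip":0},{"dx":-0.25,"dy":-0.18,"dz":-0.01,"grip":0}]'; python3 d.py 0.4445 -0.17 0.17 50
python3 - <<'E'
from h import *
c=robot.capture("wrist"); cv2.imwrite("pics/w1.png",c["frame"]); print(ray(c,[[320,240]]),c["range_z"][240,320])
E
```

```text
t 0.98 pos [0.3631 0.1634 0.2836] yaw_y 50.0 q [-0.45  0.11 -0.04  1.98  0.    1.05  0.38] F [ 1.9 -0.  -0.3] M [-0.01 -0.1   0.03] w -0.0002 tips 0.014
dxyz [-0.2766 -0.2031  0.1135] spin -0.0
(array([0.30778274, 0.20790297, 0.41239686]), array([[ 0.212561  , -0.1764727 , -0.96108525]])) 0.3779152validation failed for argument at $[0]...
```

View pics/w1.png

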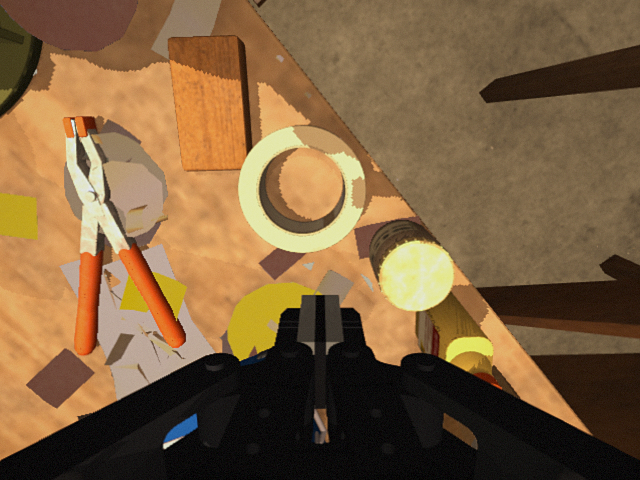

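The wrist view shows the table left of the chest: tape at (303,188), jar at (418,275) and glue bottle at (470,370). The lock isn't in view. The move was refused because "spin" is required, so I'll re-send it, aimed so the lock falls in view.

```bash
python3 d.py 0.50 -0.175 0.30 50;  python3 -m inch '[{"dx":-0.32,"dy":-0.17,"dz":-0.01,"spin":0,"grip":0},{"dx":-0.32,"dy":-0.17,"dz":-0.01,"spin":0,"grip":0},{"dx":-0.32,"dy":-0.17,"dz":-0.01,"spin":0,"grip":0},{"dx":-0.32,"dy":-0.17,"dz":-0.01,"spin":0,"grip":0},{"dx":-0.32,"dy":-0.17,"dz":-0.01,"spin":0,"grip":0},{"dx":-0.32,"dy":-0.17,"dz":-0.01,"spin":0,"grip":0},{"dx":-0.32,"dy":-0.17,"dz":-0.01,"spin":0,"grip":0},{"dx":-0.32,"dy":-0.17,"dz":-0.01,"spin":0,"grip":0},{"dx":-0.32,"dy":-0.17,"dz":-0.01,"spin":0,"grip":0},{"dx":-0.32,"dy":-0.17,"dz":-0.01,"spin":0,"grip":0}]'; python3 d.py 0.4445 -0.17 0.17 50
python3 - <<'E'
from h import *
c=robot.capture("wrist"); cv2.imwrite("pics/w2.png",c["frame"]); print(ray(c,[[320,240]]),c["range_z"][240,320])
f=c["frame"]; hsv=cv2.cvtColor(f,cv2.COLOR_BGR2HSV)
red=cv2.inRange(hsv,(0,150,80),(7,255,255))|cv2.inRange(hsv,(173,150,80),(180,255,255))
n,l,st,ce=cv2.connectedComponentsWithStats(red)
for i in range(1,n):
    if st[i][4]>30: print("red",st[i],ce[i].round(1),depthpt(c,ce[i])[0].round(4),"z.137",onplane(c,ce[i],.137)[0].round(4),"z.126",onplane(c,ce[i],.126)[0].round(4))
E
```

```text
t 1.03 pos [0.3651 0.1552 0.2839] yaw_y 49.51 q [-0.44  0.11 -0.03  1.98  0.01  1.05  0.39] F [ 1.1 -9.1 -0.5] M [-0.53 -0.04  0.  ] w 0.0001 tips 0.014
dxyz [-0.317  -0.1635 -0.0146] spin -0.0055
t: 1.87
position: [0.5, -0.177, 0.293]
tool_rot: [0.001, 0.346, 0.938, -0.002]
ft_force: [0.1, -1.0, -0.3]
gripper_width: 0.0001
gripper_force: 0.0
t 1.87 pos [ 0.5   -0.177  0.293] yaw_y 49.56 q [ 0.13  0.32  0.23  1.67 -0.07  1.15  1.24] F [ 0.1 -1.  -0.3] M [-0.02  0.02  0.01] w 0.0001 tips 0.014
dxyz [ 0.0471 -0.0303  0.1229] spin -0.0049
(array([ 0.44501119, -0.13159615,  0.42157748]), array([[ 0.21097707, -0.18199367, -0.9604044 ]])) 0.35452157
red [342  86   8   9  47] [345.8  90. ] [ 0.4422 -0.1075  0.1262] z.137 [ 0.4423 -0.1084  0.137 ] z.126 [ 0.4422 -0.1075  0.126 ]
red [330 118  31  10 247] [345.2 123. ] [ 0.457  -0.122   0.1512] z.137 [ 0.4577 -0.1215  0.137 ] z.126 [ 0.4582 -0.1211  0.126 ]
red [265 147  24  24 423] [276.7 158.2] [ 0.4455 -0.1707  0.1367] z.137 [ 0.4455 -0.1707  0.137 ] z.126 [ 0.4455 -0.1722  0.126 ]
```

View pics/w2.png

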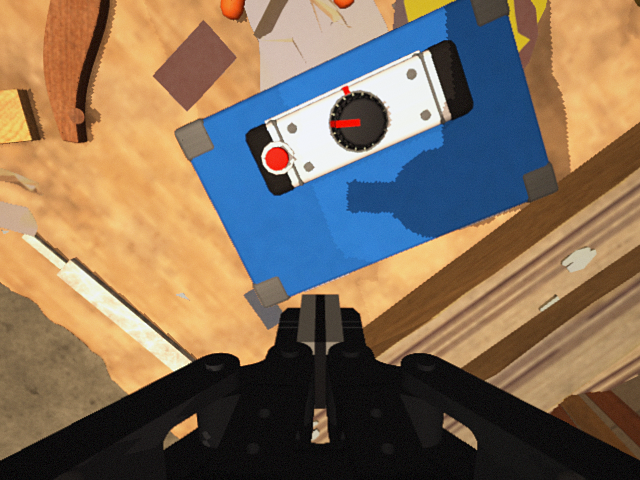

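The wrist view shows the whole lock: dial near (360,121), red line pointing left to (332,124), mark at (346,90) and catch at (277,158). The catch position agrees with the top camera within 1 mm. Next come the dial centre, the lock yaw and the angle to turn.

```bash
python3 - <<'E'
from h import *
c=robot.capture("wrist"); f=c["frame"]; hsv=cv2.cvtColor(f,cv2.COLOR_BGR2HSV)
w=cv2.inRange(hsv,(0,0,150),(180,70,255)); w[:, :235]=0; w[220:]=0;w[:,480:]=0
w=cv2.morphologyEx(w,cv2.MORPH_OPEN,np.ones((3,3)))
cs,_=cv2.findContours(w,0,2); b=max([x for x in cs if cv2.boundingRect(x)[1]>25],key=cv2.contourArea)
bp=cv2.boxPoints(cv2.minAreaRect(b)); P=onplane(c,bp,.126); print(bp.round(0).tolist(),P.round(4),P.mean(0).round(4))
for i in range(4):
    e=P[i]-P[i-1]; print(np.linalg.norm(e[:2]).round(4),np.degrees(np.arctan2(e[1],e[0])).round(2))
# dial
rz=c["range_z"]; v,u=np.mgrid[80:165,315:405]; uv=np.c_[u.ravel(),v.ravel()]
D=depthpt(c,uv); k=(D[:,2]>.146)&(D[:,2]<.165); m=np.zeros((480,640),np.uint8); m[uv[k,1],uv[k,0]]=255
cs,_=cv2.findContours(m,0,2); b=max(cs,key=cv2.contourArea); (x,y),r=cv2.minEnclosingCircle(b); 
ctr=onplane(c,[[x,y]],.1525)[0]; e=onplane(c,[[x+r,y]],.1525)[0]; print("dial",x,y,r,ctr.round(4),"rad",np.linalg.norm(e-ctr).round(4), D[k].mean(0).round(4))
red=cv2.inRange(hsv,(0,150,80),(7,255,255))|cv2.inRange(hsv,(173,150,80),(180,255,255))
v,u=np.where(red[112:132,320:375]); p=onplane(c,np.c_[u+320,v+112],.1525); vx,vy,_,_=cv2.fitLine(p[:,:2].astype(np.float32)*1000,2,0,.01,.01).ravel()
print("line deg",np.degrees(np.arctan2(vy,vx)), "toward",np.degrees(np.arctan2(*(p.mean(0)-ctr)[1::-1])))
E
python3 d.py 0.4455 -0.1707 0.165 49.5
```

```text
[[244.0, 129.0], [413.0, 56.0], [443.0, 125.0], [274.0, 199.0]] [[ 0.4156 -0.1724  0.126 ]
 [ 0.4532 -0.0573  0.126 ]
 [ 0.5015 -0.0677  0.126 ]
 [ 0.4645 -0.1889  0.126 ]] [ 0.4587 -0.1216  0.126 ]
0.0517 161.37
0.1211 71.92
0.0494 -12.2
0.1267 -106.94
dial 357.0967712402344 126.90322875976562 26.112503051757812 [ 0.4626 -0.1142  0.1525] rad 0.0161 [ 0.4626 -0.1143  0.1524]
line deg 51.053436 toward -126.85990065702332
t 1.97 pos [ 0.499  -0.1711  0.2927] yaw_y 49.86 q [ 0.12  0.32  0.22  1.68 -0.08  1.15  1.24] F [-0.3  0.3  0.1] M [0.05 0.01 0.04] w 0.0002 tips 0.014
dxyz [ 0.041  -0.0341  0.1278] spin 0.004
```

```bash
python3 -m inch '[{"dx":0.041,"dy":-0.034,"dz":0.03,"spin":0,"grip":0},{"dx":0.041,"dy":-0.034,"dz":0.07,"spin":0,"grip":0},{"dx":0.041,"dy":-0.034,"dz":0.10,"spin":0,"grip":0},{"dx":0.041,"dy":-0.034,"dz":0.12,"spin":0,"grip":0},{"dx":0.041,"dy":-0.034,"dz":0.125,"spin":0,"grip":0},{"dx":0.041,"dy":-0.034,"dz":0.125,"spin":0,"grip":0}]'; python3 d.py 0.4455 -0.1707 0.146 49.5
```

```text
t: 2.47
position: [0.4453, -0.1685, 0.1677]
tool_rot: [-0.001, 0.341, 0.94, 0.0]
ft_force: [-0.6, 1.0, 0.2]
gripper_width: 0.0002
gripper_force: 0.0
t 2.47 pos [ 0.4453 -0.1685  0.1677] yaw_y 50.1 q [ 0.16  0.37  0.21  1.99 -0.11  0.79  1.3 ] F [-0.6  1.   0.2] M [0.04 0.04 0.03] w 0.0002 tips 0.014
dxyz [-0.0017 -0.0015  0.0216] spin 0.0067
```

```bash
python3 -m inch '[{"dx":-0.001,"dy":-0.001,"dz":0.012,"spin":0,"grip":0},{"dx":-0.001,"dy":-0.001,"dz":0.016,"spin":0,"grip":0},{"dx":-0.001,"dy":-0.001,"dz":0.019,"spin":0,"grip":0},{"dx":-0.001,"dy":-0.001,"dz":0.022,"spin":0,"grip":0},{"dx":-0.001,"dy":-0.001,"dz":0.024,"spin":0,"grip":0},{"dx":-0.001,"dy":-0.001,"dz":0.024,"spin":0,"grip":0}]'; python3 d.py
```

```text
t: 2.97
position: [0.447, -0.1713, 0.1459]
tool_rot: [0.001, 0.342, 0.94, 0.0]
ft_force: [-1.5, 1.2, 5.7]
gripper_width: -0.0
gripper_force: 3.3
t 2.97 pos [ 0.447  -0.1713  0.1459] yaw_y 50.02 q [ 0.17  0.41  0.2   2.02 -0.12  0.72  1.32] F [-1.5  1.2  5.7] M [ 0.39  0.28 -0.02] w -0.0 tips 0.014
```

Contact is at spring force (5.7 N) about 5 mm in, so I'll press further to the stop.

```bash
python3 -m inch '[{"dx":0,"dy":0,"dz":0.002,"spin":0,"grip":0},{"dx":0,"dy":0,"dz":0.004,"spin":0,"grip":0},{"dx":0,"dy":0,"dz":0.005,"spin":0,"grip":0},{"dx":0,"dy":0,"dz":0.005,"spin":0,"grip":0}]'; python3 d.py
```

```text
t: 3.3
position: [0.4478, -0.1725, 0.1431]
tool_rot: [0.003, 0.342, 0.94, 0.0]
ft_force: [-6.4, 0.5, 28.6]
gripper_width: 0.0001
gripper_force: 14.2
t 3.3 pos [ 0.4478 -0.1725  0.1431] yaw_y 49.98 q [ 0.17  0.41  0.2   2.02 -0.12  0.71  1.32] F [-6.4  0.5 28.6] M [0.24 1.33 0.01] w 0.0001 tips 0.014
```

The force jumped to 29 N, so the plunger is at its stop. I'll retract, open and check that it stayed in.

```bash
python3 -m inch '[{"dx":0,"dy":0,"dz":-0.04,"spin":0,"grip":0},{"dx":0,"dy":0,"dz":-0.07,"spin":0,"grip":0},{"dx":-0.04,"dy":0,"dz":-0.10,"spin":0,"grip":0.7},{"dx":-0.05,"dy":0,"dz":-0.10,"spin":0,"grip":0.7},{"dx":-0.05,"dy":0,"dz":-0.10,"spin":0,"grip":0.7},{"dx":-0.05,"dy":0,"dz":-0.10,"spin":0,"grip":0.7}]'; 
python3 - <<'E'
from h import *
c=robot.capture("wrist"); cv2.imwrite("pics/w3.png",c["frame"])
f=c["frame"]; hsv=cv2.cvtColor(f,cv2.COLOR_BGR2HSV)
red=cv2.inRange(hsv,(0,150,80),(7,255,255))|cv2.inRange(hsv,(173,150,80),(180,255,255))
n,l,st,ce=cv2.connectedComponentsWithStats(red)
for i in range(1,n):
    if st[i][4]>30: print("red",st[i],ce[i].round(1),depthpt(c,ce[i])[0].round(4))
E
python3 d.py 0.4626 -0.1142 0.18 52
```

```text
t: 3.8
position: [0.4848, -0.204, 0.2404]
tool_rot: [0.001, 0.342, 0.94, 0.0]
ft_force: [-0.1, -0.7, -0.4]
gripper_width: 0.0485
gripper_force: 0.0
red [403  67  11  12  75] [408.1  72.4] [ 0.4419 -0.1077  0.1272]
red [400 107  33  11 322] [416. 112.] [ 0.4575 -0.1212  0.1542]
red [387 110  12   9  83] [392.2 113.6] [ 0.453  -0.1272  0.1295]
red [308 142  28  28 586] [321.6 155.6] [ 0.4454 -0.1711  0.1315]
t 3.85 pos [ 0.4839 -0.2033  0.2396] yaw_y 49.99 q [ 0.19  0.36  0.23  1.78 -0.09  1.02  1.33] F [ 0.8  0.1 -0. ] M [ 0.01 -0.01 -0.02] w 0.0558 tips 0.014
dxyz [0.0736 0.0545 0.0597] spin -0.0223
```

The catch is latched: its top dropped from 0.1367 to 0.1315. On to the dial.

```bash
python3 -m inch '[{"dx":0.03,"dy":0.022,"dz":0.01,"spin":-0.022,"grip":0.7},{"dx":0.06,"dy":0.044,"dz":0.02,"spin":-0.022,"grip":0.7},{"dx":0.073,"dy":0.054,"dz":0.04,"spin":-0.022,"grip":0.7},{"dx":0.073,"dy":0.054,"dz":0.05,"spin":-0.022,"grip":0.7},{"dx":0.073,"dy":0.054,"dz":0.05,"spin":-0.022,"grip":0.7},{"dx":0.073,"dy":0.054,"dz":0.05,"spin":-0.022,"grip":0.7}]'; python3 d.py 0.4626 -0.1142 0.151 52
```

```text
t: 4.35
position: [0.4622, -0.115, 0.1892]
tool_rot: [-0.001, 0.326, 0.946, -0.0]
ft_force: [-0.6, -1.1, 0.2]
gripper_width: 0.0599
gripper_force: 0.0
t 4.35 pos [ 0.4622 -0.115   0.1892] yaw_y 52.0 q [ 0.05  0.34  0.19  1.96 -0.09  0.84  1.2 ] F [-0.6 -1.1  0.2] M [ 0.   -0.03 -0.06] w 0.0599 tips 0.014
dxyz [0.0001 0.001  0.0382] spin 0.0
```

```bash
python3 -m inch '[{"dx":0,"dy":0.001,"dz":0.025,"spin":0,"grip":0.7},{"dx":0,"dy":0.001,"dz":0.038,"spin":0,"grip":0.7},{"dx":0,"dy":0.001,"dz":0.038,"spin":0,"grip":0.7},{"dx":0,"dy":0.001,"dz":0.038,"spin":0,"grip":0.2},{"dx":0,"dy":0.001,"dz":0.038,"spin":0,"grip":0.1},{"dx":0,"dy":0.001,"dz":0.038,"spin":0,"grip":0},{"dx":0,"dy":0.001,"dz":0.038,"spin":0,"grip":0},{"dx":0,"dy":0.001,"dz":0.038,"spin":0,"grip":0}]'; python3 d.py 0.4626 -0.1142 0.151 -17.5
```

```text
t: 5.02
position: [0.4648, -0.1151, 0.1531]
tool_rot: [0.002, 0.326, 0.945, 0.0]
ft_force: [-0.8, 0.5, 6.4]
gripper_width: 0.0269
gripper_force: 58.8
t 5.02 pos [ 0.4648 -0.1151  0.1531] yaw_y 51.95 q [ 0.06  0.39  0.18  2.01 -0.1   0.74  1.21] F [-0.8  0.5  6.4] M [0.09 0.02 0.01] w 0.0269 tips 0.014
dxyz [ 0.0023 -0.0007  0.002 ] spin 0.7717
```

```bash
python3 -m inch '[{"dx":0,"dy":0,"dz":-0.001,"spin":0.06,"grip":0},{"dx":0,"dy":0,"dz":-0.001,"spin":0.12,"grip":0},{"dx":0,"dy":0,"dz":-0.001,"spin":0.18,"grip":0},{"dx":0,"dy":0,"dz":-0.001,"spin":0.24,"grip":0},{"dx":0,"dy":0,"dz":-0.001,"spin":0.30,"grip":0},{"dx":0,"dy":0,"dz":-0.001,"spin":0.36,"grip":0},{"dx":0,"dy":0,"dz":-0.001,"spin":0.42,"grip":0},{"dx":0,"dy":0,"dz":-0.001,"spin":0.48,"grip":0},{"dx":0,"dy":0,"dz":-0.001,"spin":0.54,"grip":0},{"dx":0,"dy":0,"dz":-0.001,"spin":0.60,"grip":0}]'; python3 d.py 0.4626 -0.1142 0.151 -17.5
```

```text
t: 5.85
position: [0.4637, -0.1153, 0.1532]
tool_rot: [0.0, 0.721, 0.693, 0.0]
ft_force: [-1.6, -0.0, -0.2]
gripper_width: 0.027
gripper_force: 60.6
t 5.85 pos [ 0.4637 -0.1153  0.1532] yaw_y -2.32 q [-0.13  0.42  0.45  2.01 -0.26  0.76  0.44] F [-1.6 -0.  -0.2] M [-0.37  0.34 -0.1 ] w 0.027 tips 0.014
dxyz [ 0.0011 -0.0011  0.0022] spin 0.1687
```

```bash
python3 -m inch '[{"dx":0,"dy":0,"dz":0,"spin":0.04,"grip":0},{"dx":0,"dy":0,"dz":0,"spin":0.08,"grip":0},{"dx":0,"dy":0,"dz":0,"spin":0.12,"grip":0},{"dx":0,"dy":0,"dz":0,"spin":0.15,"grip":0},{"dx":0,"dy":0,"dz":0,"spin":0.17,"grip":0},{"dx":0,"dy":0,"dz":0,"spin":0.18,"grip":0},{"dx":0,"dy":0,"dz":0,"spin":0.18,"grip":0},{"dx":0,"dy":0,"dz":0,"spin":0.18,"grip":0}]'; python3 d.py 0.4626 -0.1142 0.151 -17.5
```

```text
t: 6.52
position: [0.4635, -0.1151, 0.1531]
tool_rot: [0.0, 0.81, 0.586, 0.0]
ft_force: [-3.1, -0.7, 6.2]
gripper_width: 0.0269
gripper_force: 61.3
t 6.52 pos [ 0.4635 -0.1151  0.1531] yaw_y -18.21 q [-0.18  0.43  0.54  2.01 -0.31  0.77  0.22] F [-3.1 -0.7  6.2] M [-0.26  0.77  0.05] w 0.0269 tips 0.014
dxyz [ 0.0005 -0.0012  0.0021] spin -0.0079
```

```bash
python3 -m inch '[{"dx":0,"dy":0,"dz":0,"spin":0.02,"grip":0},{"dx":0,"dy":0,"dz":0,"spin":0.04,"grip":0},{"dx":0,"dy":0,"dz":0,"spin":0.04,"grip":0},{"dx":0,"dy":0,"dz":0,"spin":0.04,"grip":0}]'; python3 d.py; python3 -m inch '[{"dx":0,"dy":0,"dz":0,"spin":0.02,"grip":0},{"dx":0,"dy":0,"dz":0,"spin":0.04,"grip":0},{"dx":0,"dy":0,"dz":0,"spin":0.04,"grip":0},{"dx":0,"dy":0,"dz":0,"spin":0.04,"grip":0}]'; python3 d.py
```

```text
t: 6.85
position: [0.4635, -0.115, 0.1531]
tool_rot: [0.0, 0.828, 0.561, 0.0]
ft_force: [-2.8, -1.0, 6.5]
gripper_width: 0.0269
gripper_force: 61.3
t 6.85 pos [ 0.4635 -0.115   0.1531] yaw_y -21.82 q [-0.2   0.44  0.55  2.01 -0.33  0.77  0.17] F [-2.8 -1.   6.5] M [-0.16  0.86 -0.03] w 0.0269 tips 0.014
t: 7.18
position: [0.4635, -0.115, 0.1531]
tool_rot: [0.0, 0.845, 0.534, 0.0]
ft_force: [-3.0, -0.4, 6.1]
gripper_width: 0.0268
gripper_force: 61.3
t 7.18 pos [ 0.4635 -0.115   0.1531] yaw_y -25.4 q [-0.21  0.44  0.57  2.01 -0.34  0.78  0.12] F [-3.  -0.4  6.1] M [-0.24  0.87  0.05] w 0.0268 tips 0.014
```

There's no gate torque, so the dial may have slipped or not yet arrived. I'll look with the top camera first; if it's blocked I'll open and back off.

```bash
python3 -m inch '[{"dx":0,"dy":0,"dz":0,"spin":0,"grip":0.7},{"dx":0,"dy":0,"dz":0,"spin":0,"grip":0.7},{"dx":0,"dy":0,"dz":0,"spin":0,"grip":0.7},{"dx":0,"dy":0,"dz":-0.03,"spin":0,"grip":0.7},{"dx":-0.04,"dy":0,"dz":-0.06,"spin":0,"grip":0.7},{"dx":-0.07,"dy":0,"dz":-0.09,"spin":0,"grip":0.7},{"dx":-0.07,"dy":0,"dz":-0.09,"spin":0,"grip":0.7},{"dx":-0.07,"dy":0,"dz":-0.09,"spin":0,"grip":0.7}]'; python3 d.py 0.4635 -0.115 0.1531 -17.2
cat > dial.py <<'E'
from h import *
import sys
c=robot.capture("wrist"); f=c["frame"]; cv2.imwrite(sys.argv[1],f)
hsv=cv2.cvtColor(f,cv2.COLOR_BGR2HSV)
red=cv2.inRange(hsv,(0,150,80),(7,255,255))|cv2.inRange(hsv,(173,150,80),(180,255,255))
n,l,st,ce=cv2.connectedComponentsWithStats(red)
for i in range(1,n):
    if st[i][4]<20: continue
    v,u=np.where(l==i); p=depthpt(c,np.c_[u,v]); mz=np.median(p[:,2]); s=f""
    q=onplane(c,np.c_[u,v],.1525); a=cv2.fitLine((q[:,:2]*1000).astype(np.float32),2,0,.01,.01).ravel()
    print(st[i],ce[i].round(1),depthpt(c,ce[i])[0].round(4),"fit dir",np.degrees(np.arctan2(a[1],a[0])).round(1))
E
python3 dial.py pics/w4.png
```

```text
t: 7.85
position: [0.4337, -0.1806, 0.2447]
tool_rot: [0.002, 0.846, 0.532, 0.002]
ft_force: [-0.1, 0.1, -0.8]
gripper_width: 0.0597
gripper_force: 0.0
t 7.85 pos [ 0.4337 -0.1806  0.2447] yaw_y -25.66 q [-0.14  0.31  0.65  1.9  -0.23  0.99  0.16] F [-0.1  0.1 -0.8] M [ 0.03 -0.02 -0.03] w 0.0597 tips 0.014
dxyz [ 0.072  -0.002   0.0916] spin -0.094
[189  77  13  23  46] [198.   87.1] [ 0.3882 -0.0543  0.0187] fit dir 77.6
[273 109  41  15 353] [293.6 115.3] [ 0.453  -0.1104  0.1539] fit dir -17.0
[ 88 151  11   8  21] [ 93.3 153.8] [ 0.2824 -0.0614  0.0147] fit dir -51.7
[100 156  27  15  46] [111.7 162.7] [ 0.2914 -0.074   0.0132] fit dir -52.7
[136 174  48  24  86] [160.7 185.3] [ 0.319  -0.1081  0.0151] fit dir -50.7
[317 205  26  26 513] [329.2 217.9] [ 0.4448 -0.1709  0.1306] fit dir 68.5
```

View pics/w4.png

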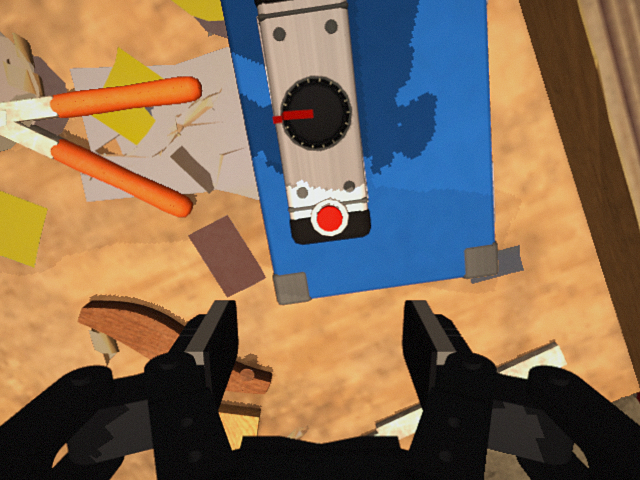

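The dial line at (293,115) runs straight into the mark at about (277,119). It points at 163° and the mark is at about 162.8°, so the dial is in its gate and the fingers then slipped. The catch is still in. Next is the lock grasp across its width.

```bash
python3 -m inch '[{"dx":0.03,"dy":-0.001,"dz":0,"spin":-0.05,"grip":1},{"dx":0.06,"dy":-0.002,"dz":0,"spin":-0.093,"grip":1},{"dx":0.072,"dy":-0.002,"dz":0.01,"spin":-0.093,"grip":1},{"dx":0.072,"dy":-0.002,"dz":0.03,"spin":-0.093,"grip":1},{"dx":0.072,"dy":-0.002,"dz":0.05,"spin":-0.093,"grip":1},{"dx":0.072,"dy":-0.002,"dz":0.05,"spin":-0.093,"grip":1},{"dx":0.072,"dy":-0.002,"dz":0.05,"spin":-0.093,"grip":1},{"dx":0.072,"dy":-0.002,"dz":0.05,"spin":-0.093,"grip":1}]'; python3 d.py 0.463 -0.1147 0.113 -17.2
```

```text
t: 8.57
position: [0.4628, -0.1117, 0.1924]
tool_rot: [-0.0, 0.804, 0.594, -0.0]
ft_force: [-0.1, 0.2, 0.2]
gripper_width: 0.0857
gripper_force: 0.0
t 8.57 pos [ 0.4628 -0.1117  0.1924] yaw_y -17.06 q [-0.22  0.38  0.57  1.96 -0.26  0.87  0.19] F [-0.1  0.2  0.2] M [-0.   -0.02  0.06] w 0.0857 tips 0.014
dxyz [-0.0027  0.0011  0.0794] spin 0.0015
```

```bash
python3 -m inch '[{"dx":-0.002,"dy":0.001,"dz":0.02,"spin":0,"grip":1},{"dx":-0.002,"dy":0.001,"dz":0.04,"spin":0,"grip":1},{"dx":-0.002,"dy":0.001,"dz":0.055,"spin":0,"grip":1},{"dx":-0.002,"dy":0.001,"dz":0.068,"spin":0,"grip":1},{"dx":-0.002,"dy":0.001,"dz":0.079,"spin":0,"grip":1},{"dx":-0.002,"dy":0.001,"dz":0.079,"spin":0,"grip":1},{"dx":-0.002,"dy":0.001,"dz":0.079,"spin":0,"grip":1}]'; python3 d.py 0.463 -0.1147 0.113 -17.2
```

```text
t: 9.15
position: [0.4634, -0.1144, 0.114]
tool_rot: [0.0, 0.804, 0.594, 0.0]
ft_force: [0.6, -0.1, 0.9]
gripper_width: 0.0854
gripper_force: 0.0
t 9.15 pos [ 0.4634 -0.1144  0.114 ] yaw_y -17.09 q [-0.15  0.49  0.49  2.06 -0.37  0.67  0.29] F [ 0.6 -0.1  0.9] M [ 0.   -0.01  0.05] w 0.0854 tips 0.014
dxyz [-0.0004 -0.0003  0.001 ] spin 0.0013
```

Clear so far. I'll close, then lift slowly.

```bash
python3 -m inch '[{"dx":0,"dy":0,"dz":0,"spin":0,"grip":0.5},{"dx":0,"dy":0,"dz":0,"spin":0,"grip":0.3},{"dx":0,"dy":0,"dz":0,"spin":0,"grip":0},{"dx":0,"dy":0,"dz":0,"spin":0,"grip":0},{"dx":0,"dy":0,"dz":0,"spin":0,"grip":0},{"dx":0,"dy":0,"dz":0,"spin":0,"grip":0},{"dx":0,"dy":0,"dz":-0.003,"spin":0,"grip":0},{"dx":0,"dy":0,"dz":-0.006,"spin":0,"grip":0},{"dx":0,"dy":0,"dz":-0.006,"spin":0,"grip":0}]'; python3 d.py
```

```text
t: 9.9
position: [0.4631, -0.1142, 0.1197]
tool_rot: [0.0, 0.804, 0.594, -0.0]
ft_force: [0.9, -0.5, -5.4]
gripper_width: 0.0469
gripper_force: 63.2
t 9.9 pos [ 0.4631 -0.1142  0.1197] yaw_y -17.05 q [-0.15  0.48  0.5   2.06 -0.36  0.69  0.28] F [ 0.9 -0.5 -5.4] M [-0.13 -0.28  0.07] w 0.0469 tips 0.014
```

The lock came up 6 mm with only its own weight (5.4 N) on the wrist, so it's open. I'll lift on up about 150 mm.

```bash
python3 -m inch '[{"dx":0,"dy":0,"dz":-0.008,"spin":0,"grip":0},{"dx":0,"dy":0,"dz":-0.016,"spin":0,"grip":0},{"dx":0,"dy":0,"dz":-0.026,"spin":0,"grip":0},{"dx":0,"dy":0,"dz":-0.038,"spin":0,"grip":0},{"dx":0,"dy":0,"dz":-0.053,"spin":0,"grip":0},{"dx":0,"dy":0,"dz":-0.07,"spin":0,"grip":0},{"dx":0,"dy":0,"dz":-0.09,"spin":0,"grip":0},{"dx":0,"dy":0,"dz":-0.11,"spin":0,"grip":0},{"dx":0,"dy":0,"dz":-0.13,"spin":0,"grip":0},{"dx":0,"dy":0,"dz":-0.14,"spin":0,"grip":0}]' && python3 -m inch '[{"dx":0,"dy":0,"dz":-0.003,"spin":0,"grip":0},{"dx":0,"dy":0,"dz":-0.003,"spin":0,"grip":0},{"dx":0,"dy":0,"dz":-0.003,"spin":0,"grip":0},{"dx":0,"dy":0,"dz":-0.003,"spin":0,"grip":0},{"dx":0,"dy":0,"dz":-0.003,"spin":0,"grip":0},{"dx":0,"dy":0,"dz":-0.003,"spin":0,"grip":0}]'; python3 d.py; python3 -c "
from h import *
c=robot.capture('scene'); cv2.imwrite('pics/s2.png',c['frame'][120:360,150:470].repeat(2,0).repeat(2,1))"
```

```text
t: 10.73
position: [0.4626, -0.1146, 0.262]
tool_rot: [0.0, 0.804, 0.594, 0.0]
ft_force: [0.7, -0.0, -7.0]
gripper_width: 0.047
gripper_force: 65.3
t: 11.23
position: [0.4627, -0.1141, 0.2617]
tool_rot: [-0.001, 0.804, 0.594, -0.001]
ft_force: [0.3, 0.3, -7.1]
gripper_width: 0.0471
gripper_force: 65.3
t 11.23 pos [ 0.4627 -0.1141  0.2617] yaw_y -17.06 q [-0.26  0.3   0.61  1.85 -0.2   1.05  0.13] F [ 0.3  0.3 -7.1] M [-0.04 -0.    0.02] w 0.0471 tips 0.014
```

View pics/s2.png

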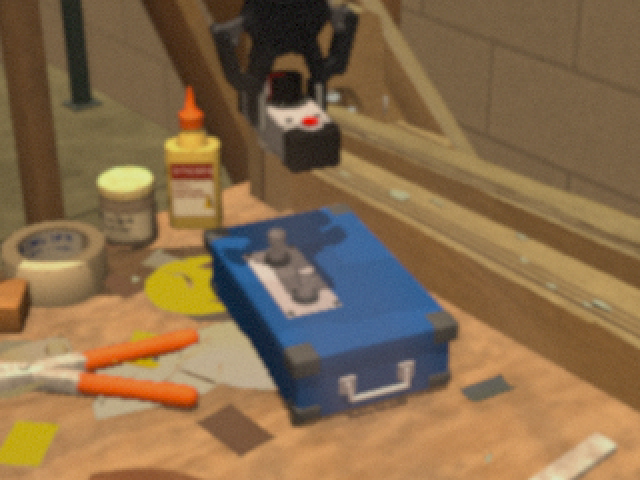

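The lock, at crop position (300,125), hangs level in the gripper well above the bare shackle legs at (280,250) and (305,290). The bystanders haven't moved. It was raised about 148 mm, so its underside is about 155 mm above the lid. Handing in.

```bash
python3 -c "
from cell import robot
print(robot.close_job())"
```

```text
the job is handed in; nothing more can be done
None
```

The job is handed in: the catch is latched, the dial is at its mark, and the open lock is held level and still about 15 cm above the lid; the hand-in call gave no verdict.

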